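# Feel for the index hole and pin the jig's length stop

## Task

Lock the sliding length stop of the blue drilling jig: take the red-knobbed locating pin out of its wooden block and put it into the hole in the stop carriage, then, with the tip riding lightly on the hidden rail, slide the carriage towards its yellow-plate end until you feel the pin drop into the rail's index hole. Push the pin fully home so that its collar sits on the carriage, upright, and let go of it. Be gentle: the jig is marked if the pin is forced down or sideways against it with more than about 35 N, and leave the other things on the bench where they are.

Things in the scene. Friction and masses are not known exactly. Their poses are not given: they have to be found in the camera images.
- pin_knob (a point): Where to grip: middle of the round red knob (26 mm across, 44 tall) on the loose 90 g locating pin, 87 mm long, which starts standing in a wooden block. Below the knob: dark collar 32 mm across, 5 thick; steel shank 12 mm across, 38 long, its last 6 mm tapering to 6 mm. z runs up the pin; this point is 65 mm above the tip.
- pin_tip (a point): Middle of the lower end of the same pin. With the tip on the hidden rail the collar stands 22 mm above the carriage; with the pin home the collar rests on the carriage, the tip is 22 mm down in the rail and the carriage is locked.
- stand_top (a point): Centre of the top of the wooden block that holds the pin at first: 60x60x45 mm, fixed to the bench, with a 16 mm bore; the pin's collar rests on its top.
- pin_hole (a point): Centre of the round 15 mm hole (chamfered) in the sliding carriage, at the carriage's top, 52 mm above the bench. The carriage is a pale aluminium plate, 53x115x12 mm, sliding along the jig's y axis over 70 mm between end stops, friction about 1 N; the shank in the hole can push it. It starts within 10 mm of the -y end of its travel.
- stop_plate (a point): Middle of the top edge of the yellow stop plate (53 mm wide, 8 thick, 26 tall) standing on the +y end of the carriage, 73 mm from the pin hole, 78 mm above the bench. It moves with the carriage.
- jig: The fixed drilling jig: dark base plate 92x206 mm, blue side walls 66 mm apart over the outside, 52 mm high; its long side is its y axis (world y turned by up to 0.35 rad). Origin: under its middle, at bench height; +y is the yellow-plate end, z is up.
- rail_top (a point): Middle of the jig, at the flat top of the hard, fixed black index rail hidden under the carriage, 36 mm above the bench (4 mm under the plate). The rail has one index hole, 16 mm across, 15 mm along the rail, 28 mm deep, on the path of the carriage's pin hole. Where along it is not known: 18 to 58 mm towards jig +y from where the pin hole starts.
- sanding_block_mid (a point): Bystander, to be left alone: brown cork sanding block, 61x95x25 mm in size; this point is its middle, half-way up.
- oil_bottle_mid (a point): Bystander, to be left alone: yellowish bottle with a red label, 54 mm wide and 165 mm tall; this point is its middle, half-way up.
- wedge_mid (a point): Bystander, to be left alone: pine wedge lying flat, 32x140x26 mm in size; this point is its middle, half-way up.
- marker_mid (a point): Bystander, to be left alone: red-capped white marker standing on end, 20 mm wide and 128 mm tall; this point is its middle, half-way up.
- thinner_bottle_mid (a point): Bystander, to be left alone: white bottle with a bent spout tube, 54x61x178 mm in size; this point is its middle, half-way up.

How it is judged:
By the outcome, as a careful person would: the job done as asked, in the order asked, and still so for the second after the job is handed in, with the robot touching nothing.
It also fails if it takes over 64 s, if anything falls off the work surface, if the arm or the gripper's body presses on something with over 40 N, if the wrist force passes 120 N, or if a joint passes its speed limit or range.

## Robot

A 6-joint arm with a two-finger parallel gripper is mounted at the origin on a cart in front of the work surface, level with it; the furniture and walls round the work are solid. World frame = base frame: x ahead of the robot, y to its left, z up, the work surface at z = 0. Lengths are in m, angles in degrees, forces in N, time in s.
With the tool pointing down it reaches from about 0.25 to 0.775 m from the base axis. Payload 4 kg.
Tool frame: the origin (TCP) lies midway between the tips of the shut fingers; the grasp point (between the pads) lies 19 mm behind it; z points along the fingers, y is the line along which they close (so a half turn about z gives the same grasp; the last joint's range is limited). The gripper opens to 85 mm and grips with 20 to 120 N. Pads are 22 mm wide; open, the fingers measure 114 mm over their backs; the gripper's body (76 mm by 85 mm) begins 54 mm behind the grasp point. The pads swing forward as they close: fully open they stand 13 mm farther back than shut.
Start: joints at [69.838, 4.996, 78.535, -0, 96.463, -5.907], TCP at [0.135, 0.533, 0.231] pointing down, gripper open.
Joint ranges: [-177.83, 177.83], [-43.37, 116.18], [15.69, 146.23], [-61.86, 241.86], [9.47, 152.12], [-147.06, 147.06]. Speed limits (degrees/s): [159.86, 159.86, 180, 180, 180, 180].

## Interface

Orientations are given as [roll, pitch, yaw] about the fixed x, y, z axes, in that order (R = Rz(yaw) Ry(pitch) Rx(roll)).
In Python, from cell import env, cams gives the robot as it stands. Calls block until the motion is done:
- env.goto(position, orientation): joint-space move of the TCP to a pose.
- env.movel(position, attitude=None, speed=0.15, threshold=None): straight line of the TCP; attitude=None keeps the orientation; speed is the mean speed in m/s. With threshold (N) it stops when the force on the tool has changed by that much, and returns True; else False.
- env.movej(angles): joint-space move.
- env.command_gripper(opening, squeeze=None): opening from 0.0 (shut) to 1.0 (fully open); squeeze is the grip in N (None keeps the last); returns when the fingers have stopped.
- env.dwell(seconds).
- env.ik(position, orientation): joint angles nearest the present ones, or None.
- cams.read_camera(name): name is "side" or "top" or "wrist"; returns a dict with "color" (384x512x3 uint8, blue, green, red), "fx", "fy", "cx", "cy" (pixels), "R" (3x3) and "t" (3): a world point X has camera coordinates R X + t. Camera axes: x right, y down, z forward; pixel columns grow to the right and rows downward; lengths in m; the calibration is good to about 2 mm. A picture is of the moment at which its call begins. There is no depth.
A pose or a line that the arm cannot do raises env.Unreachable and nothing moves.
- env.sign_off(): hands the job in; it is judged then, once.
Readings, each from a call of its own:
- env.get_clock(): time.
- env.get_joint_positions(): joint angles.
- env.get_dq(): joint speeds.
- env.get_effort(): joint torques, N m.
- env.get_eef_pos(): TCP position.
- env.get_tool_rot(): TCP orientation.
- env.get_wrist_force(): force on the tool from outside, world axes, zero at the start.
- env.get_moment(): the same for the moment, N m.
- env.get_grip_width(): opening from 0.0 (shut) to 1.0 (fully open).
- env.get_gripper_force(): force on a finger pad.
Only numpy, scipy, OpenCV 4.12 (cv2) and the standard library are available. Lean on these libraries where they do the work, as an engineer would, in place of code of your own. Each camera call takes 0.05 s, during which the arm holds its last target. There are 200 camera calls.

## Working session

There is one attempt and no reset: what is moved stays moved. The work goes in short steps, each a Python script; the robot and the scene stay as the last script left them, time stands still between calls to the robot, and variables do not carry over. Pictures are saved under pics/ and viewed, at most 10 in all, crops included, and the job is handed in when it is done.

```bash
mkdir -p pics; ls; python3 - <<'E'
from cell import env,cams
import cv2,numpy as np
for n in("side","top"):
    c=cams.read_camera(n); cv2.imwrite(f"pics/{n}0.png",c["color"]); print(n,c["fx"],c["fy"],c["cx"],c["cy"],np.round(c["R"],3).tolist(),c["t"])
E
```

```text
pics
side 375.68819450832444 375.68819450832444 264.5022208644991 193.7774860609967 [[0.85, -0.527, 0.003], [-0.307, -0.499, -0.811], [0.429, 0.688, -0.585]] [-0.39466998  0.24200555  0.70421583]
top 349.5491193443122 349.5491193443122 257.0297399344449 188.08655260292065 [[-0.002, -1.0, 0.008], [-0.982, 0.001, -0.191], [0.191, -0.008, -0.982]] [0.03563497 0.50468144 0.91185008]
```

View pics/top0.png

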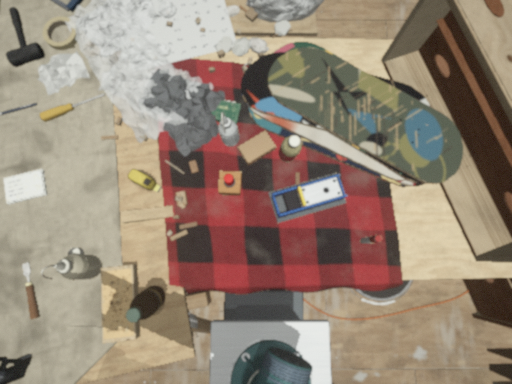

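View pics/side0.png

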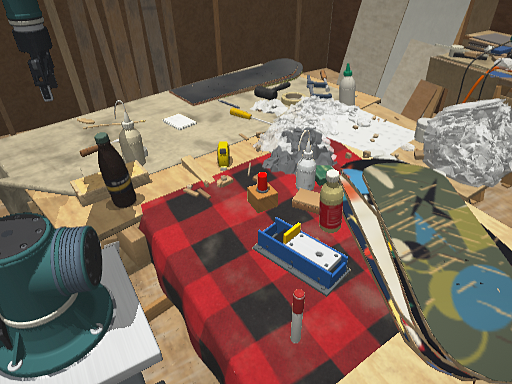

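The top view shows the pin knob at (229,180) on its block and the jig around (309,196). The yellow plate is near (299,198), with the carriage to its right. The side view agrees, with the knob at (263,181) and the yellow plate at (291,229). Next I'll take colour-mask measurements.

```bash
cat > h.py <<'E'
import numpy as np,cv2
from cell import env,cams
def ray(c,u,v):
    d=c["R"].T@np.array([(u-c["cx"])/c["fx"],(v-c["cy"])/c["fy"],1.]); return -c["R"].T@np.array(c["t"]),d
def onz(c,u,v,z):
    o,d=ray(c,u,v); return o+d*(z-o[2])/d[2]
def proj(c,X):
    p=np.array(c["R"])@X+c["t"]; return c["fx"]*p[0]/p[2]+c["cx"],c["fy"]*p[1]/p[2]+c["cy"]
def cross(a,b):
    (o,d),(p,e)=a,b; s=np.linalg.lstsq(np.c_[d,-e],p-o,rcond=None)[0]; A=o+d*s[0];B=p+e*s[1]; return (A+B)/2,np.linalg.norm(A-B)
def blobs(c,lo,hi,roi,amin=8):
    """HSV blobs in roi (u0,v0,u1,v1): list of (area,u,v,contour), largest first"""
    u0,v0,u1,v1=roi; h=cv2.cvtColor(c["color"][v0:v1,u0:u1],cv2.COLOR_BGR2HSV)
    m=cv2.inRange(h,np.array(lo),np.array(hi)); out=[]
    for k in cv2.findContours(m,cv2.RETR_EXTERNAL,cv2.CHAIN_APPROX_NONE)[0]:
        M=cv2.moments(k)
        if M["m00"]>=amin: out.append((M["m00"],M["m10"]/M["m00"]+u0,M["m01"]/M["m00"]+v0,k+[u0,v0]))
    return sorted(out,key=lambda b:-b[0])
E
python3 - <<'E'
from h import *
T=cams.read_camera("top");S=cams.read_camera("side")
def show(n,b): print(n,[tuple(np.round(x[:3],1)) for x in b[:4]])
R=((0,190,150),(8,255,255))
rt=blobs(T,*R,(215,168,245,196));rs=blobs(S,*R,(250,165,275,195));show("red",rt);show("reds",rs)
Y=((20,120,120),(35,255,255))
yt=blobs(T,*Y,(265,165,355,225));ys=blobs(S,*Y,(270,215,310,250));show("yel",yt);show("yels",ys)
B=((100,120,60),(125,255,255))
bt=blobs(T,*B,(262,165,355,225));show("blue",bt)
print(cross(ray(T,*rt[0][1:3]),ray(S,*rs[0][1:3])),cross(ray(T,*yt[0][1:3]),ray(S,*ys[0][1:3])))
P=np.array([onz(T,*p[0],.052)[:2] for b in bt for p in b[3]],np.float32)
print(cv2.minAreaRect(P))
im=np.hstack([cv2.resize(T["color"][165:225,205:360],None,fx=5,fy=5,interpolation=2)]);cv2.imwrite("pics/crop.png",im)
E
```

```text
red []
reds [(np.float64(35.5), np.float64(261.9), np.float64(174.6))]
yel [(np.float64(15.0), np.float64(300.5), np.float64(195.8))]
yels [(np.float64(164.5), np.float64(291.5), np.float64(232.5))]
blue [(np.float64(70.5), np.float64(285.7), np.float64(203.2))]Traceback (most recent call last):
  File "<stdin>", line 10, in <module>
IndexError: list index out of range
```

```bash
python3 - <<'E'
from h import *
T=cams.read_camera("top")
k=onz(T,229,179.5,.094);j=onz(T,309,196,.04);print(k,j)
env.goto([ (k[0]+j[0])/2-.05,(k[1]+j[1])/2,.33],[180,0,0])
print(env.get_eef_pos(),env.get_tool_rot(),env.get_clock())
W=cams.read_camera("wrist");print(-W["R"].T@W["t"],np.round(W["R"],2).tolist(),proj(W,k),proj(W,j))
cv2.imwrite("pics/w1.png",W["color"])
E
```

```text
[0.51890846 0.10879734 0.094     ] [ 0.4840105  -0.10877953  0.04      ]
[0.45146616 0.00061165 0.32984103] [-1.79983193e+02  1.48098235e-02  7.90154044e-02] 2.4917
[0.52892005 0.00186748 0.47219893] [[0.0, -1.0, 0.0], [-0.95, -0.0, 0.3], [-0.3, -0.0, -0.95]] (np.float64(177.87646462200934), np.float64(115.86964124045248)) (np.float64(326.41243068092786), np.float64(137.95448697619088))
```

View pics/w1.png

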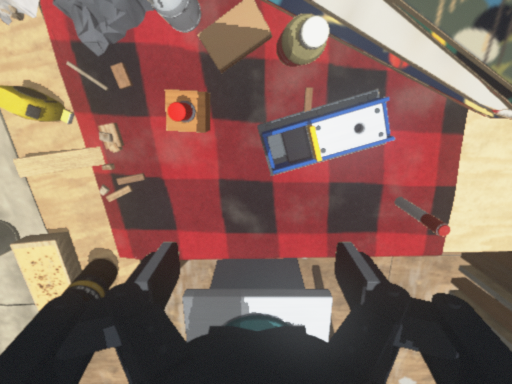

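The wrist view shows the knob top at about (179,111), the pin hole at about (360,128) and the yellow plate's top near (314,143). The jig is tilted by about 14°. The marker at about (430,222) and the cork block at about (235,35) are clear of the work.

```bash
python3 - <<'E'
from h import *
W=cams.read_camera("wrist");T=cams.read_camera("side")
h=cv2.cvtColor(W["color"],cv2.COLOR_BGR2HSV)
print(h[111,179],h[128,360],h[140,313],h[126,370],h[160,330])
r=blobs(W,(0,215,200),(6,255,255),(160,90,210,135));print([x[:3] for x in r[:3]])
k=onz(W,*r[0][1:3],.094);print("knob",k, cv2.minEnclosingCircle(r[0][3]))
d=blobs(W,(0,0,0),(180,255,120),(352,120,368,137));print([x[:3] for x in d[:3]])
hole=onz(W,*d[0][1:3],.052)
y=blobs(W,(20,150,120),(35,255,255),(295,115,335,170));print([x[:3] for x in y[:3]])
c=y[0][3]; yc=onz(W,*y[0][1:3],.072)
b=blobs(W,(100,120,50),(125,255,255),(255,85,400,180))
P=np.array([onz(W,*p[0],.052)[:2] for x in b if x[0]>30 for p in x[3]],np.float32);print([x[:3] for x in b[:4]],cv2.minAreaRect(P))
print("hole",hole,"yel",yc,hole-yc,np.linalg.norm((hole-yc)[:2]))
# plate outline direction from pale mask
w=blobs(W,(0,0,170),(180,60,255),(300,85,400,170));Q=np.array([onz(W,*p[0],.052)[:2] for p in w[0][3]],np.float32);print("plate",cv2.minAreaRect(Q))
# small screws symmetrical about plate?
E
```

```text
[  1 190 244] [135   6  86] [ 27 175 241] [105   2 244] [  0 106 152]
[]Traceback (most recent call last):
  File "<stdin>", line 6, in <module>
IndexError: list index out of range
```

```bash
cat > m.py <<'E'
from h import *
W=cams.read_camera("wrist")
r=blobs(W,(0,150,215),(8,255,255),(160,90,210,135));print([x[:3] for x in r[:3]])
k=onz(W,*r[0][1:3],.094);print("knob",k, cv2.minEnclosingCircle(r[0][3]))
d=blobs(W,(0,0,0),(180,255,140),(352,120,368,137));print([x[:3] for x in d[:3]])
hole=onz(W,*d[0][1:3],.052)
y=blobs(W,(20,130,120),(35,255,255),(295,115,335,170));print([x[:3] for x in y[:3]])
yc=onz(W,*y[0][1:3],.072)
b=blobs(W,(100,120,50),(125,255,255),(255,85,400,180))
P=np.array([onz(W,*p[0],.052)[:2] for x in b if x[0]>30 for p in x[3]],np.float32);print([x[:3] for x in b[:4]],cv2.minAreaRect(P))
print("hole",hole,"yel",yc,np.linalg.norm((hole-yc)[:2]),np.degrees(np.arctan2(*(yc-hole)[:2])))
w=blobs(W,(0,0,190),(180,50,255),(300,85,400,170));Q=np.array([onz(W,*p[0],.052)[:2] for p in w[0][3]],np.float32);print("plate",cv2.minAreaRect(Q))
E
python3 m.py
```

```text
[(235.5, 175.77211606510969, 111.50176928520878)]
knob [0.52457725 0.11109132 0.094     ] ((175.4672088623047, 111.40164184570312), 9.720077514648438)
[(46.5, 358.42652329749103, 127.84229390681003)]
[(151.5, 314.5874587458746, 142.65456545654564)]
[(218.5, 357.5438596491228, 110.56140350877193), (194.0, 281.393470790378, 135.94501718213058), (105.5, 292.8973143759874, 166.0), (85.5, 358.9083820662768, 147.71150097465886)] ((0.487929105758667, -0.10775226354598999), (0.06569574028253555, 0.19348058104515076), 16.45686149597168)
hole [ 0.50050703 -0.15343824  0.052     ] yel [ 0.48048101 -0.08369991  0.072     ] 0.07255670340828886 -16.021921704565763
plate ((0.49650049209594727, -0.14021417498588562), (0.05400750786066055, 0.10594462603330612), 16.344165802001953)
```

Jig yaw is about 16.3°. I'll move above the pin and take a close look.

```bash
python3 - <<'E'
from h import *
env.goto([.523,.110,.17],[180,0,16.3])
W=cams.read_camera("wrist");print(proj(W,np.array([.5235,.11,.094])))
u,v=map(int,proj(W,np.array([.5235,.11,.094])))
r=blobs(W,(0,150,100),(8,255,255),(max(u-60,0),max(0,v-60),u+60,v+60));
for z in (.094,):print([x[:3] for x in r[:2]],onz(W,*r[0][1:3],z),cv2.minEnclosingCircle(r[0][3]))
cv2.imwrite("pics/w2.png",W["color"]);print(env.get_clock(),env.get_wrist_force())
E
```

```text
(np.float64(257.4513531177019), np.float64(202.2488885452958))
[(1493.5, 249.35163486218056, 208.50954134583193), (370.0, 211.62387387387386, 186.43153153153153)] [0.51594081 0.11518263 0.094     ] ((237.10531616210938, 212.82728576660156), 43.62738037109375)
3.5833 [ 0.18280015 -0.35821302  0.10027101]
```

View pics/w2.png

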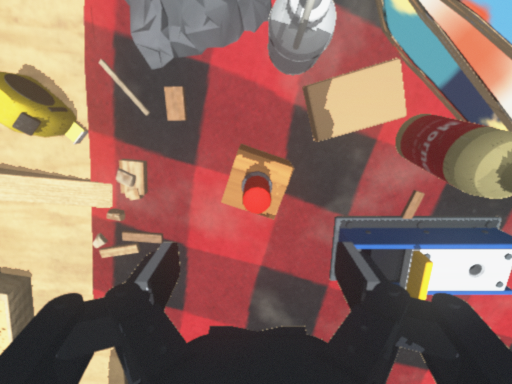

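The knob's bright top is centred at about (257,198). The fingers straddle it along jig y, with nothing near the descent path.

```bash
python3 - <<'E'
from h import *
W=cams.read_camera("wrist")
r=blobs(W,(0,150,215),(8,255,255),(235,175,280,222));print(r[0][:3],cv2.minEnclosingCircle(r[0][3]))
k=onz(W,*cv2.minEnclosingCircle(r[0][3])[0],.094);print(k)
env.goto([k[0],k[1],.12],[180,0,16.3])
print(env.movel([k[0],k[1],.053],speed=.1,threshold=8),env.get_eef_pos())
env.command_gripper(0.0,50)
print(env.get_grip_width(),env.get_gripper_force(),env.get_wrist_force(),env.get_eef_pos(),env.get_clock())
E
```

```text
(732.5, 252.96291240045505, 204.39658703071672) ((251.21929931640625, 204.78070068359375), 20.30716323852539)
[0.51996022 0.11425095 0.094     ]
False [0.5206969  0.11431008 0.05389777]
0.2933750026273853 49.01790797710419 [ 0.49938475 -5.70119638  1.80732523] [0.52118325 0.11210525 0.05403991] 5.3417
```

```bash
python3 - <<'E'
from h import *
p=np.array(env.get_eef_pos())
print(env.movel([p[0],p[1],.15],speed=.12))
print(env.get_grip_width(),env.get_gripper_force(),env.get_wrist_force(),env.get_eef_pos(),env.get_tool_rot())
jy=np.array([-np.sin(np.radians(16.3)),np.cos(np.radians(16.3)),0])
h=np.array([.5005,-.1534,0])
env.goto([h[0],h[1],.15],[180,0,16.3])
W=cams.read_camera("wrist");S=cams.read_camera("side")
print(proj(W,np.array(env.get_eef_pos())),proj(W,np.array(env.get_eef_pos())-[0,0,.046]),"hole",proj(W,h+[0,0,.052]))
cv2.imwrite("pics/w3.png",W["color"]);cv2.imwrite("pics/s3.png",S["color"]);print(env.get_clock(),env.get_eef_pos())
u,v=map(int,proj(S,h+[0,0,.1]));print(u,v)
a=cv2.resize(S["color"][v-60:v+60,u-50:u+50],None,fx=4.5,fy=4.5,interpolation=2)[:540,:288+162]
b=W["color"][100:384,130:420]
cv2.imwrite("pics/c3.png",np.hstack([a[:540],cv2.resize(b,(345,338),interpolation=2) if 0 else np.pad(cv2.resize(b,(345,338)),((0,202),(0,0),(0,0)))]))
E
```

```text
False
0.28842589705946275 49.45540130138397 [-0.60992913  0.19909721 -0.88557525] [0.5204581  0.11204991 0.14866593] [-1.79975446e+02  1.31752600e-01  1.63015050e+01]
(np.float64(257.8898467063071), np.float64(245.15840056985212)) (np.float64(257.6979649250652), np.float64(215.54947693610097)) hole (np.float64(258.9432919963705), np.float64(195.24548408290275))
7.4417 [ 0.50082778 -0.15194781  0.14986104]
320 235
```

View pics/c3.png

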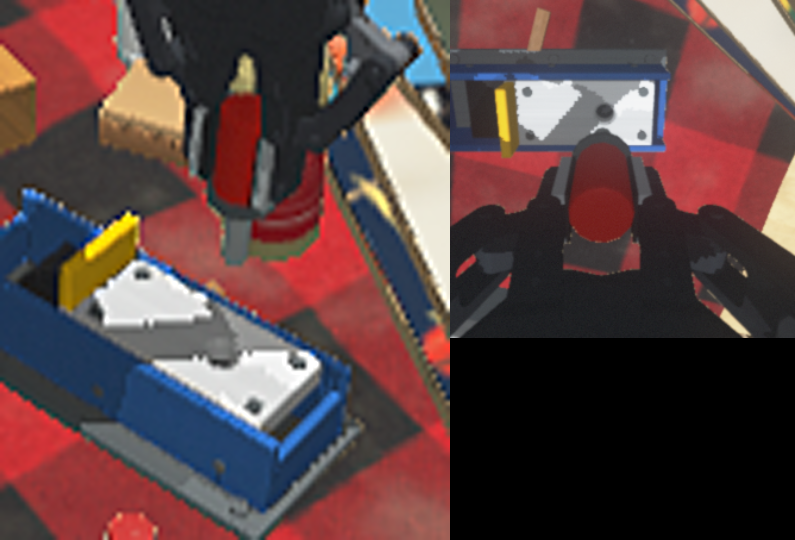

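View pics/w3.png

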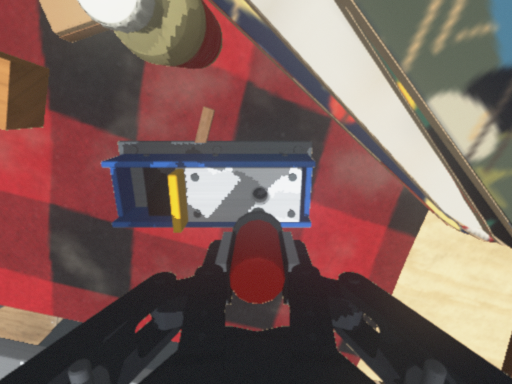

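The wrist view shows the hole at (260,194), against a prediction of (259,195), so that estimate holds. The knob top is centred near (258,280), and the collar's front edge is near (258,212). In the side view the shank tip is near (323,233). Next I'll compute the pin's offset in the grip.

```bash
python3 - <<'E'
from h import *
W=cams.read_camera("wrist");S=cams.read_camera("side")
p=np.array(env.get_eef_pos());a=np.radians(16.3);jx=np.array([np.cos(a),np.sin(a),0]);jy=np.array([-np.sin(a),np.cos(a),0])
print(p)
h=cv2.cvtColor(W["color"],cv2.COLOR_BGR2HSV)
top=blobs(W,(0,200,135),(8,255,255),(225,250,292,310),200);print([x[:3] for x in top],[cv2.minEnclosingCircle(x[3]) for x in top[:1]])
print("col v profile at u=257", [(v,h[v,257].tolist()) for v in list(range(206,226,2))+list(range(254,312,4))])
print("row edges 280",[(u,h[280,u,2]) for u in range(226,292,4)])
for o in (0,.003,.006):
    q=p+o*jx-[0,0,.047]
    print(o,"knobtop",proj(W,q+[0,0,.087]),proj(W,q+[0,0,.087]+.013*jx),proj(W,q+[0,0,.087]-.013*jx),"collar front",proj(W,q+[0,0,.038]+.016*jx),proj(W,q+[0,0,.043]+.016*jx),"side tip",proj(S,q),proj(S,q+[0,0,.02]))
g=cv2.cvtColor(S["color"],cv2.COLOR_BGR2GRAY)
for v in (222,225,228,231,234): print(v,g[v,312:334].tolist())
E
```

```text
[ 0.50088359 -0.1520431   0.14998798]
[] []
col v profile at u=257 [(206, [100, 7, 217]), (208, [105, 15, 103]), (210, [113, 12, 86]), (212, [120, 11, 71]), (214, [108, 17, 77]), (216, [105, 14, 73]), (218, [110, 10, 75]), (220, [0, 96, 98]), (222, [0, 124, 103]), (224, [178, 130, 102]), (254, [179, 169, 101]), (258, [1, 170, 123]), (262, [0, 180, 123]), (266, [0, 183, 121]), (270, [1, 186, 122]), (274, [1, 188, 121]), (278, [0, 193, 119]), (282, [1, 188, 121]), (286, [0, 193, 120]), (290, [0, 196, 117]), (294, [0, 189, 119]), (298, [1, 193, 120]), (302, [2, 174, 120]), (306, [174, 21, 60]), (310, [173, 18, 58])]
row edges 280 [(226, np.uint8(41)), (230, np.uint8(98)), (234, np.uint8(121)), (238, np.uint8(121)), (242, np.uint8(120)), (246, np.uint8(122)), (250, np.uint8(120)), (254, np.uint8(122)), (258, np.uint8(121)), (262, np.uint8(121)), (266, np.uint8(122)), (270, np.uint8(120)), (274, np.uint8(120)), (278, np.uint8(121)), (282, np.uint8(120)), (286, np.uint8(49)), (290, np.uint8(40))]
0 knobtop (np.float64(259.3195137856397), np.float64(288.9159768567607)) (np.float64(259.45357
[... 1162 characters left out ...]
at64(258.82682011614065), np.float64(208.51701591531378)) side tip (np.float64(321.6964206743286), np.float64(232.50640897770703)) (np.float64(322.62546469758604), np.float64(224.95146012972893))
222 [94, 92, 90, 92, 87, 111, 90, 48, 52, 53, 54, 56, 56, 54, 53, 53, 72, 59, 50, 55, 56, 55]
225 [99, 99, 101, 102, 100, 99, 95, 140, 79, 96, 99, 99, 101, 89, 39, 54, 61, 66, 70, 68, 68, 66]
228 [107, 108, 103, 105, 107, 105, 102, 129, 85, 96, 97, 99, 95, 84, 76, 81, 52, 54, 56, 55, 52, 68]
231 [115, 112, 115, 111, 114, 118, 114, 85, 93, 96, 96, 94, 91, 86, 91, 93, 94, 94, 95, 95, 94, 94]
234 [112, 114, 113, 110, 113, 113, 114, 113, 112, 112, 112, 109, 111, 109, 101, 98, 95, 97, 100, 105, 107, 106]
```

```bash
cat >> h.py <<'E'
a=np.radians(16.3);JX=np.array([np.cos(a),np.sin(a),0]);JY=np.array([-np.sin(a),np.cos(a),0])
OFF=.0044*JX+.0006*JY   # pin axis - TCP
def pos(): return np.array(env.get_eef_pos())
def wf(): return np.array(env.get_wrist_force())
E
python3 - <<'E'
from h import *
W=cams.read_camera("wrist")
d=blobs(W,(0,0,0),(180,255,95),(248,184,272,205),10);print([x[:3] for x in d])
h=onz(W,*d[0][1:3],.052);print("hole",h)
h=.5*(h+np.array([.5005,-.1534,.052]))
t=h-OFF; cmd=t.copy()
for z in (.13,.108):
    cmd[2]=z; env.movel(cmd,[180,0,16.3],speed=.06); env.dwell(.15); e=t[:2]-pos()[:2]; print(z,e); cmd[:2]+=e
env.movel(cmd,speed=.05);env.dwell(.15);print(pos()-t,wf(),env.get_tool_rot(),env.get_clock())
W=cams.read_camera("wrist");S=cams.read_camera("side")
c=cv2.resize(S["color"][195:275,275:365],None,fx=6,fy=6,interpolation=2);b=cv2.resize(W["color"][150:330,180:340],None,fx=1.6,fy=1.6)
cv2.imwrite("pics/c4.png",np.hstack([c,np.pad(b,((0,480-b.shape[0]),(0,0),(0,0)))]));np.save("cmd.npy",cmd)
E
```

```text
[(116.5, 259.46065808297567, 193.5050071530758)]
hole [ 0.50250248 -0.15312109  0.052     ]
0.13 [-0.00024112  0.00017362]
0.108 [-2.59669292e-05 -4.56746103e-05]
[-0.00023725  0.00014271  0.05609674] [ 0.37809211  0.49213033 -1.02666155] [ 1.79995371e+02 -6.08507572e-03  1.63015651e+01] 9.3
```

View pics/c4.png

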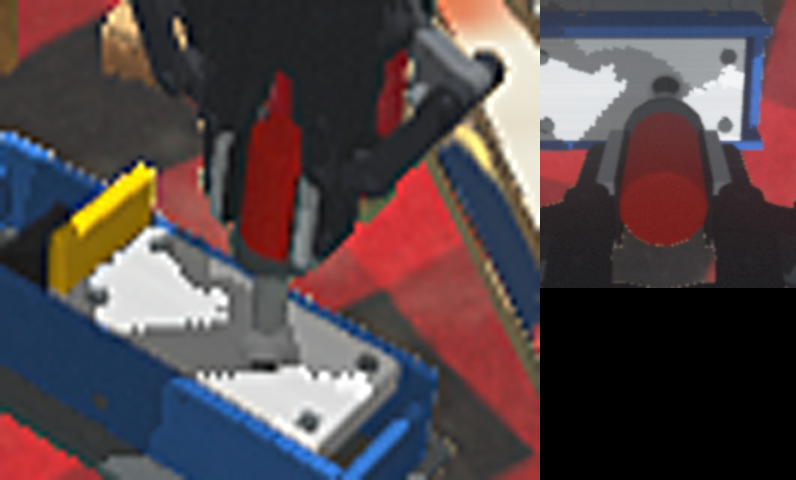

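The tip stands just above the hole in the side view, around crop (265,345), with the hole visible at (265,365). It's aligned, so I'll lower it with a force guard.

```bash
python3 - <<'E'
from h import *
cmd=np.load("cmd.npy"); f0=wf()
for z in (.094,.078):
    cmd[2]=z; r=env.movel(cmd,speed=.025,threshold=4); print(r,pos(),wf()-f0)
    if r: break
print(env.get_clock(),env.get_grip_width())
E
```

```text
False [ 0.49723304 -0.1549521   0.09399158] [-0.05915821  0.55191661 -0.46556669]
True [ 0.4972825  -0.15500375  0.08274867] [-1.14638779  0.43389512  3.96986967]
10.6 0.28935498352933914
```

```bash
python3 - <<'E'
from h import *
f0=np.array([.32,1.04,-1.49]); s=pos(); z=s[2]-.0002; lat=0.; dz0=s[2]
for i in range(1,42):
    d=.0015*i
    c=s+d*JY+lat*JX; c[2]=z
    env.movel(c,speed=.02)
    f=wf()-f0; p=pos()
    if i%4==0 or f[2]<1.5: print(i,round((p-s)@JY*1000,1),np.round([(p-s)@JX*1e3,(p[2]-dz0)*1e3,z*1e3],2),np.round([f@JX,f@JY,f[2]],1))
    if (f[2]<1. and i>8) : break
    if abs(f@JY)>12 or f[2]>15: print("stop",f);break
    z+=np.clip((f[2]-4)*5e-5,-.0004,.0004); lat+=np.clip(f@JX*5e-5,-.0002,.0002)
np.save("cmd.npy",c);print(env.get_clock(),env.get_grip_width(),pos())
E
```

```text
4 5.9 [1.500e-01 1.000e-02 8.248e+01] [-1.  -2.7  5. ]
8 12.2 [-5.000e-02 -0.000e+00  8.272e+01] [-0.4 -3.9  4.9]
12 18.3 [-1.400e-01  1.000e-02  8.289e+01] [-0.5 -3.4  5.7]
16 24.2 [-2.200e-01  4.000e-02  8.285e+01] [ 0.2 -3.   3.1]
20 30.1 [-1.600e-01 -1.000e-02  8.268e+01] [-0.6 -2.5  5.1]
24 36.1 [-3.200e-01  2.000e-02  8.273e+01] [-0.  -3.1  4.3]
28 42.2 [-4.100e-01 -5.000e-02  8.275e+01] [-0.1 -1.9  3.9]
31 47.1 [-0.82 -0.64 82.65] [-0.3 -1.3  0.3]
18.35 0.2917458234217507 [ 0.48327742 -0.11002935  0.0821048 ]
```

```bash
python3 - <<'E'
from h import *
f0=np.array([.32,1.04,-1.49]); c=pos(); s=c.copy()
for i in range(30):
    c[2]=max(c[2]-.002,.060); r=env.movel(c,speed=.02,threshold=5)
    f=wf()-f0;p=pos(); loc=np.array([f@JX,f@JY,f[2]])
    print(r,np.round([(p-s)@JY*1e3,(p-s)@JX*1e3,p[2]*1e3],2),np.round(loc,1))
    if np.abs(loc).max()>15: env.movel(p+[0,0,.001],speed=.02); print("hard");break
    if p[2]<.0613: break
    if r or loc[2]>4:
        # back off, move along: +y while high, else follow lateral reaction
        c=p+[0,0,.0004]; dy=.001 if p[2]>.076 else np.clip(loc[1]*1e-4,-.0005,.0005)
        c=c+dy*JY+np.clip(loc[0]*1e-4,-.0005,.0005)*JX; env.movel(c,speed=.02)
    else: c[:2]+=(np.clip(loc[1]*5e-5,-3e-4,3e-4)*JY+np.clip(loc[0]*5e-5,-3e-4,3e-4)*JX)[:2]
print(env.get_clock(),env.get_grip_width(),pos(),env.get_tool_rot())
E
```

```text
False [ 0.19 -0.27 79.72] [-0.3 -1.2 -0.6]
False [ 0.24 -0.22 77.77] [-1.1 -0.1  0.8]
False [ 6.000e-01 -4.000e-02  7.574e+01] [ 0.2  0.8 -0.1]
False [ 6.400e-01 -6.000e-02  7.372e+01] [ 0.6  2.7 -0.1]
False [ 6.700e-01 -5.000e-02  7.187e+01] [-0.7  3.7  1.3]
False [ 7.100e-01 -7.000e-02  7.001e+01] [0.4 3.5 2.2]
False [ 7.200e-01 -5.000e-02  6.806e+01] [0.8 3.6 1.7]
False [ 7.700e-01 -3.000e-02  6.611e+01] [0.3 3.4 2.2]
False [ 7.80e-01 -2.00e-02  6.41e+01] [0.5 3.6 1.5]
False [8.300e-01 2.000e-02 6.206e+01] [0.1 2.8 1.7]
False [ 0.8   0.24 60.83] [-1.8  3.9  6.5]
21.1333 0.292299633277235 [ 0.48328637 -0.10919466  0.06082754] [-1.79975965e+02  5.18318391e-02  1.62972707e+01]
```

```bash
python3 - <<'E'
from h import *
c=pos(); r=env.movel(c-[0,0,.002],speed=.015,threshold=8); print(r,pos(),wf())
p=pos(); env.movel(p,speed=.02); print(wf())
env.command_gripper(.65); print(env.get_grip_width(),wf())
env.movel([p[0],p[1],.20],speed=.1)
env.goto([p[0]-.1,p[1],.25],[180,0,16.3]);print(env.get_clock(),wf())
S=cams.read_camera("side");W=cams.read_camera("wrist")
c=cv2.resize(S["color"][175:295,245:365],(480,480),interpolation=2);u,v=map(int,proj(W,np.array([p[0],p[1],.08])));b=W["color"][max(v-100,0):v+100,max(u-150,0):u+150]
cv2.imwrite("pics/c5.png",np.hstack([c,np.pad(b,((0,480-b.shape[0]),(0,0),(0,0)))]))
E
```

```text
False [ 0.48336873 -0.1092961   0.06077615] [-4.57433375  5.03237209 11.86367111]
[-1.85438534  5.07495962  4.00044901]
0.6508078026454432 [-0.10148306 -0.42691746 -0.44110753]
24.1 [-0.25906148 -0.13925629 -0.64169225]
```

View pics/c5.png

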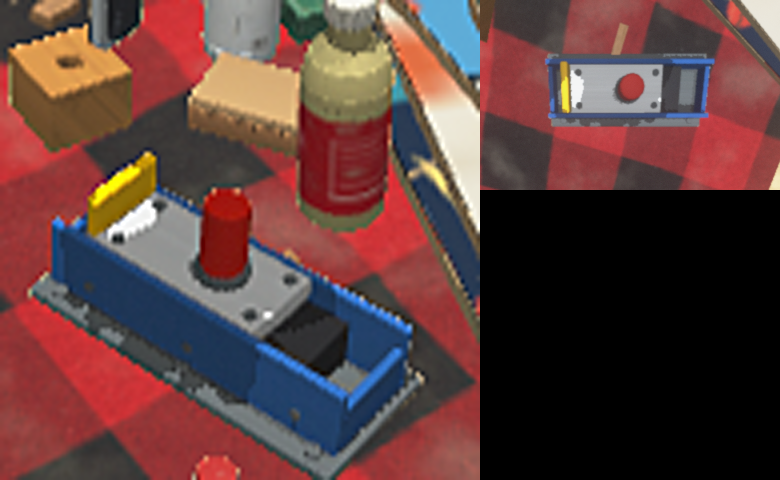

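The pin is upright with its collar flat on the carriage. The carriage has moved towards its yellow-plate end, the gripper is clear, and the bystanders in view haven't moved.

```bash
python3 -c "
from cell import env
print(env.sign_off())"
```

```text
the job is handed in; nothing more can be done
None
```

The pin is fully home in the rail's index hole, upright with its collar on the carriage and released; the highest contact force I read was about 12 N, and I handed the job in at about 24 s.

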